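Pause the slide scanner and hold its sprung cover at the inspection index

TASK

The slide scanner is running and we want a look inside: take the stylus out of its stand, tap the blue key on the touch console with its tip and then the green key (leave the red one alone), and stand the stylus back upright in its stand before you open anything. Then lift the scanner's grey sprung cover by its steel bow handle until the blue pointer on the cover's edge is level with the orange index on the quadrant, not swinging it more than a finger's width past the index because the interlock would abort the scan, and finish while still holding it there: the spring shuts the cover if you let go. Leave the index setting and the other things on the bench as they are.

Things in the scene. Friction and masses are not known exactly. Their poses are not given: they have to be found in the camera images.
- scanner: the fixed white bench-top slide scanner: low deck 400 x 400 mm, top 130 mm above the bench, with the cover on it, and a housing 420 x 220 x 265 mm high at its right (-y of its own frame); origin on the bench under the deck's centre; its x axis points from its front (robot side) to its back. A graduated aluminium quadrant plate (a sector of 145 mm radius about the hinge axis, 6 mm thick) stands on the deck beside the cover's left (+y) edge
- cover: the grey cover on the deck, 240 x 240 x 12 mm, hinged along its far (+x) edge; origin on the hinge axis at the middle of that edge, at the underside of the panel; when shut its axes are those of the scanner (the panel lies along its -x, its z axis points up). It opens by turning about its +y axis, which lifts the edge nearest the robot, up to 1.15 rad; shut at the start. A spring and its weight shut it: lifting at the handle takes about 6 N when shut and 9 N at 0.7 rad
- cover_handle (a point): middle of the steel bow handle's bar on the cover's front edge: round bar 12 mm in diameter, 120 mm long between its posts, along the cover's y axis, its centre 40 mm above the cover's top face, 215 mm in front of the hinge axis and 52 mm above it when shut; it can turn between gripping fingers while the cover rises. Axes as the cover
- cover_hinge (a point): the hinge axis of the cover (same point and axes as the cover's origin)
- cover_pointer (a point): tip of the blue pointer, a 34 x 18 x 8 mm fin with a white line on the cover's left (+y) edge, 165 mm in front of the hinge axis and 6 mm above it when shut; axes as the cover
- index_mark (a point): the point at the middle of the orange index where the pointer's tip stands when they are level. The index is a tab 10 mm thick and 40 x 34 mm clamped on the quadrant at the left of the cover; it turns about the same hinge axis as the cover and is set somewhere between 0.35 and 0.70 rad; its axes are those that the cover has when it is level with the index, so the pointer's z in this frame is how far it is past (+) or short of (-) the index
- console: fixed flat touch console, 120 x 170 x 22 mm, grey with a black glass and a pale chart along its far side; origin on the bench under its centre; three round keys lie in a row along its y axis, 25 mm to the robot's side of its centre and 50 mm apart
- key_blue: blue round touch key on the console, 28 mm in diameter, standing 3 mm proud of the glass; origin at the centre of its underside, 22 mm above the bench (its top is at 25 mm); rigid, a light touch is enough; which key is where in the row varies
- key_green: green touch key, same size and origin as the blue one
- key_red: red touch key (abort), same size and origin; not to be touched
- stylus: white round stylus with a blue band near its top, 12 mm in diameter, 150 mm long, about 30 g; origin at the tip, z axis along it from tip to top; the lowest 22 mm taper to a nib 6 mm in diameter. It stands tip down in its stand, perhaps leaning a little, with 100 mm showing
- stylus_tip (a point): the tip of the stylus (same point as its origin)
- stand: fixed black square stylus stand, block 50 x 50 x 60 mm on a 64 mm foot, with one round vertical hole 14.5 mm in diameter and 50 mm deep in the middle of its top, its rim chamfered 4 mm; origin on the bench under its centre
- stand_mouth (a point): centre of the hole's mouth, on top of the stand, 60 mm above the bench
- stand_seat (a point): bottom of the hole, 10 mm above the bench, where the tip rests
- mailer: clear slide mailer with a blue cap, 85 x 30 x 18 mm, loose on the deck at the right of the cover; bystander, origin under its centre
- slidebox: blue slide box, 83 x 97 x 34 mm; bystander, origin under its centre
- cleaner: white bottle with a blue cap, 60 mm across and 150 mm high; bystander, origin under its centre
- tuberack: orange tube rack with small capped tubes, 70 x 125 x 47 mm; bystander, origin under its centre
- timer: white bench timer, 62 x 62 x 18 mm; bystander, origin under its centre
- forceps: steel forceps lying flat, 120 x 15 x 5 mm; bystander, origin under its middle
Things that resemble listed ones, but are neither listed nor needed, are in the scene too. Leave any yellow look-alike of the stand alone.

How it is judged (in metres and radians):
On the way, in this order (a step that is already met when the one before it is completed fails the run):
1. the held stylus touches the blue key with its tip (contact force between stylus and key_blue above 0.3 N and horizontal distance between stylus_tip and key_blue below 0.017 m and contact force between the fingers and stylus above 0.5 N), for 0.1 s.
2. then the held stylus touches the green key with its tip (contact force between stylus and key_green above 0.3 N and horizontal distance between stylus_tip and key_green below 0.017 m and contact force between the fingers and stylus above 0.5 N), for 0.1 s.
3. the stylus stands upright in its stand again, tip at the bottom of the hole, let go (distance between stylus_tip and stand_seat below 0.01 m and angle between stylus's own z axis and vertical below 0.15 rad and contact force between the fingers and stylus below 0.05 N), for 0.2 s.
4. the fingers hold the cover by its bow handle with its pointer level with the index (z of cover_pointer in the frame of index_mark between -0.01 and 0.01 m and contact force between the fingers and cover above 2 N and distance between the grasp point and cover_handle below 0.07 m), for 0.3 s.
At the end, for the whole second after the job is handed in: The fingers hold the cover (over 2 N) still by its bow handle (grasp point within 70 mm of the bar's middle), its pointer within 10 mm (about 3.5 degrees) of the index, and nothing else props it; the stylus stands upright in its stand with its tip within 10 mm of the bottom of the hole (all of step 4 and angular speed of cover below 0.08 rad/s and contact force between each of stylus, mailer and cover below 0.05 N and distance between stylus_tip and stand_seat below 0.01 m and angle between stylus's own z axis and vertical below 0.15 rad); the arm keeps its last pose, push and grip.
It fails at once if the red key is touched with the stylus or the hand (contact force between any of stylus, the arm, the fingers and key_red above 0.2 N).
It fails at once if the cover is opened while the stylus is out of its stand (angle between cover's own z axis and vertical above 0.12 rad and distance between stylus_tip and stand_seat above 0.02 m).
It fails at once if the cover's pointer is swung more than 25 mm past the index (z of cover_pointer in the frame of index_mark above 0.025 m).
It fails at once if the index is shifted (distance of index_mark from where it was at the start of the episode above 0.006 m).
It fails at once if a bystander is shoved (over 25 mm) or knocked over (distance of any of mailer, slidebox, cleaner, tuberack, timer, forceps from where it was at the start of the episode above 0.025 m or angle between cleaner's own z axis and vertical above 0.5 rad).
It also fails if it takes over 58 s, if anything falls off the work surface, if the arm or the gripper's body presses on something with over 40 N, if the wrist force passes 120 N, or if a joint passes its speed limit or range.

ROBOT

A 6-joint arm with a two-finger parallel gripper is mounted at the origin on the work surface. World frame = base frame: x ahead of the robot, y to its left, z up, the work surface at z = 0. Lengths are in mm, angles in rad, forces in N, time in s.
With the tool pointing down it reaches from about 275 to 750 mm from the base axis. Payload 10.2 kg.
Tool frame: the origin (TCP) lies at the very end of the fingers, on their centre line; the grasp point (between the pads) lies 19 mm behind it (ctrl.hold_point_z is the distance from the TCP to the grasp point, in mm); z points along the fingers, y is the direction in which the jaws open and shut (so a half turn about z gives the same grasp; the last joint's range is limited). The gripper opens to 85 mm and grips with 20 to 120 N. Pads are 22 mm wide; open, the fingers measure 114 mm over their backs; the gripper's body (76 mm by 85 mm) begins 54 mm behind the grasp point. The pads swing forward as they close: fully open they stand 13 mm farther back than shut.
Start: joints at [1.108, 0.313, 1.498, -0, 1.331, -0.223], TCP at [124.705, 509.98, 231.294] pointing down, gripper open.
Joint ranges: [-2.94, 2.94], [-0.97, 2.17], [0.19, 2.56], [-1.23, 4.37], [0.02, 3.11], [-2.88, 2.88]. Speed limits (rad/s): [2.39, 2.39, 3.01, 3.14, 3.14, 3.14].

INTERFACE

Orientations are given as a unit quaternion [w, x, y, z].
In Python, from rig import readout, cams, workorder, spotter, ctrl gives the robot as it stands.
- The arm moves only by the tool step_arm, never from a script. Its argument "plan" is text: rows parted by semicolons, each of 5 numbers parted by spaces: the shift along the tool's x, y, z in cm, then the turn about the tool's z in degrees, then the opening in per cent of the stroke, from 0 (shut) to 100 (fully open). In form: x y z twist gripper; .... A call has 1 to 10 rows; each row is the pose to reach, as a shift and turn from the pose commanded when the call began, along the tool's axes at that moment; what a row does not reach only later rows make up. A row lasts 1/10 s, in which the tool goes at most 50 mm and 8.59 degrees, less where a joint would pass 70% of its speed; a pose out of reach is approached as far as the arm can. A call with a gripper value outside its range is refused whole. The fingers move at their own pace and stop on an object; "grip_force" is the grip in N (left out, the last holds). Time passes only in rows, so rows that repeat a pose let the fingers close. It gives the time, the measured TCP pose, the force and the opening at its end, in the units of the state.
- readout.sense(): the state, without advancing time (a new reading comes with each control period).
- cams.capture(name): name is "scene" or "top" or "wrist"; returns (picture, depth): 480x640x3 uint8, red, green, blue; 480x640 float32, mm along the optical axis (not along the pixel's ray), 0 where there is no reading.
- cams.camera_info(name): a dict with "vfov" (degrees; the focal length in pixels is half the picture's height over the tangent of half this angle, whatever the lens; pixels are square), "cx", "cy" (the principal point, pixels), "k1" (the pictures are not rectified: a ray, as slopes to the right and down, at radius r is drawn at 1 + k1 r^2 times it, then the intrinsics apply), "rvec" (rotation vector, rad) and "tvec" (3), from world to camera coordinates, as OpenCV has them. Camera axes: x right, y down, z forward; pixel columns grow to the right and rows downward; lengths in mm; the calibration is good to about 2 mm. A picture is of the moment at which its call begins: read the wrist's pose just before it. camera_info takes no time and is no camera call; for the wrist camera it gives the pose at the moment of the call.
- workorder.finish_job(): hands the job in, once; it reports no verdict.
Trained networks look in the newest picture that a camera, given by its name, has taken for a name from the list of things; names that differ only in an ending like _2 or _b are one class to them, and where a whole thing is asked for, a point or a joint stands for the part that bears it (a point fixed in the world has none). Each returns a list of dicts, best first, with "conf" (0 to 1); they miss things now and then, are a little off and sometimes report something else, mostly with a low value. They report only what shows in the picture. A call takes as long as a camera call. They do not tell look-alikes from the thing itself.
- spotter.regions_of(camera, target): "pixels" (480x640 bool, what is visible of it) and "extent" ([centre column, centre row, width, height] in pixels, round what is visible of it).
The state is a dict: "time_s": time; "joints": joint angles; "dq": joint speeds; "tau": joint torques, N m; "eef_pos": TCP position; "ee_rot": TCP orientation; "force": force on the tool from outside, world axes, zero at the start; "wrist_torque": the same for the moment, N m; "grip_width": opening from 0.0 (shut) to 1.0 (fully open).
Only numpy, scipy, OpenCV 4.12 (cv2) and the standard library are available. Lean on these libraries where they do the work, as an engineer would, in place of code of your own. Each camera call takes 0.05 s, during which the arm holds its last target. There are 200 camera calls.

## Working session

There is one attempt and no reset: what is moved stays moved. The work goes in short steps, Python scripts to look and compute and a tool call to move; the robot and the scene stay as the last step left them, time stands still between calls to the robot, and variables do not carry over. Pictures are saved under pics/ and viewed, about 8 in all and at most 12, crops included, and the job is handed in when it is done.

Besides the shell and the picture viewer there is one more tool, called after "Call:" as name(argument=value, ...) on one line, values as JSON. step_arm: Moves the arm, as the interface text tells. Its arguments: {"type":"object","properties":{"plan":{"type":"string"},"grip_force":{"type":"number"}},"required":["plan"]}

```bash
mkdir -p pics; ls; cat > h.py <<'E'
import numpy as np, cv2
from rig import readout, cams, workorder, spotter, ctrl
def cap(n):
    ci=cams.camera_info(n); im,d=cams.capture(n); return im,d,ci
def K(ci): 
    f=240/np.tan(np.radians(ci['vfov'])/2); return f
def pts(us,vs,zs,ci):
    f=K(ci); us=np.asarray(us,float);vs=np.asarray(vs,float)
    x=(us-ci['cx'])/f; y=(vs-ci['cy'])/f; a,b=x.copy(),y.copy()
    for _ in range(20):
        s=1+ci['k1']*(a*a+b*b); a,b=x/s,y/s
    z=np.asarray(zs,float); P=np.stack([a*z,b*z,z],-1)
    R=cv2.Rodrigues(np.array(ci['rvec'],float))[0]
    return (P-np.array(ci['tvec']).ravel())@R
def proj(P,ci):
    R=cv2.Rodrigues(np.array(ci['rvec'],float))[0]
    p=np.atleast_2d(P)@R.T+np.array(ci['tvec']).ravel()
    a=p[:,0]/p[:,2];b=p[:,1]/p[:,2];s=1+ci['k1']*(a*a+b*b);f=K(ci)
    return np.stack([a*s*f+ci['cx'],b*s*f+ci['cy']],-1)
def cloud(m,d,ci):
    v,u=np.nonzero(m&(d>0)); return pts(u,v,d[v,u],ci)
def onplane(u,v,z,ci):
    a=pts([u],[v],[100.],ci)[0]; b=pts([u],[v],[1000.],ci)[0]
    return a+(b-a)*(z-a[2])/(b[2]-a[2])
def save(n,im): cv2.imwrite('pics/'+n+'.png',im[:,:,::-1])
E
python3 - <<'E'
from h import *
s=readout.sense(); print(s['eef_pos'],s['ee_rot'],s['time_s'])
for c in('scene','top'):
    im,d,ci=cap(c); save(c+'0',im); np.savez('pics/'+c,im=im,d=d)
    print(c,ci)
    for t in ['stand','stylus','key_blue','key_green','key_red','cover','cover_handle','index_mark','console']:
        for r in spotter.regions_of(c,t)[:3]:
            P=cloud(r['pixels'],d,ci)
            if len(P): print(t,round(r['conf'],2),np.round(r['extent']),np.round(np.median(P,0)),np.round(P.min(0)),np.round(P.max(0)))
E
```

```text
pics
[124.58406044 509.73187356 230.71903016] [-2.17821762e-04  1.19604862e-01  9.92821349e-01 -6.31678024e-04] 0.0
scene {'vfov': 51.152528823042346, 'cx': 310.50694509796926, 'cy': 241.3287705175005, 'k1': -0.06335106601650028, 'rvec': array([ 1.87032813,  1.59937735, -0.6650685 ]), 'tvec': array([-112.73326892, -247.99771038, 1825.24794701])}
stand 0.74 [435. 245.  25.  31.] [475. 418.  40.] [387. 395.  -1.] [497. 488.  78.]
stand 0.62 [381. 193.  25.  25.] [227. 327.  43.] [114. 298.   2.] [249. 367.  69.]
stylus 0.55 [442. 225.   7.  22.] [463. 424. 124.] [456. 417.  79.] [468. 429. 161.]
key_green 0.2 [364. 268.   8.   7.] [526. 184.  26.] [511. 169.  21.] [541. 195.  32.]
key_red 0.51 [362. 268.  11.   8.] [526. 185.  26.] [511. 169.  21.] [541. 197.  32.]
key_red 0.34 [437. 243.  30.  26.] [476. 417.  40.] [430. 392.   0.] [497. 479.  67.]
cover 0.71 [239. 278. 106.  91.] [ 621. -174.  145.] [ 450. -300.   82.] [738. -47. 193.]
cover_handle 0.7 [240. 281. 101.  89.] [ 621. -174.  145.] [ 467. -299.  127.] [737. -47. 193.]
index_mark 0.7 [294. 249.  13.  19.] [583. -23. 209.] 
[... 705 characters left out ...]
3 [257. 235.  11.  16.] [526. 183.  26.] [515. 169.  21.] [540. 194.  30.]
key_red 0.31 [149. 269.  33.  31.] [453. 412.  57.] [423. 390.  -3.] [492. 466. 101.]
cover 0.69 [424. 192. 133. 121.] [ 606. -175.  144.] [ 484. -305.  129.] [735. -43. 247.]
cover_handle 0.66 [424. 192. 132. 123.] [ 605. -175.  144.] [ 482. -305.  124.] [737. -38. 248.]
index_mark 0.97 [352. 198.  21.  28.] [581. -26. 210.] [555. -45. 129.] [618.  -7. 223.]
console 0.74 [256. 137.  45.  41.] [751. 183.  35.] [709. 134.  -3.] [798. 239.  45.]
console 0.65 [235. 226.  75.  54.] [556. 231.  23.] [492. 148.  10.] [612. 317.  32.]
console 0.63 [424. 194. 130. 121.] [ 605. -175.  144.] [ 484. -301.  127.] [738. -41. 214.]
```

```bash
python3 - <<'E'
import cv2
a=cv2.imread('pics/scene0.png');b=cv2.imread('pics/top0.png')
cv2.imwrite('pics/s1.png',cv2.resize(a[150:370,160:480],(800,550),interpolation=cv2.INTER_CUBIC))
cv2.imwrite('pics/t1.png',cv2.resize(b[100:420,120:546],(800,600),interpolation=cv2.INTER_CUBIC))
E
```

```text
(no output)
```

View pics/s1.png

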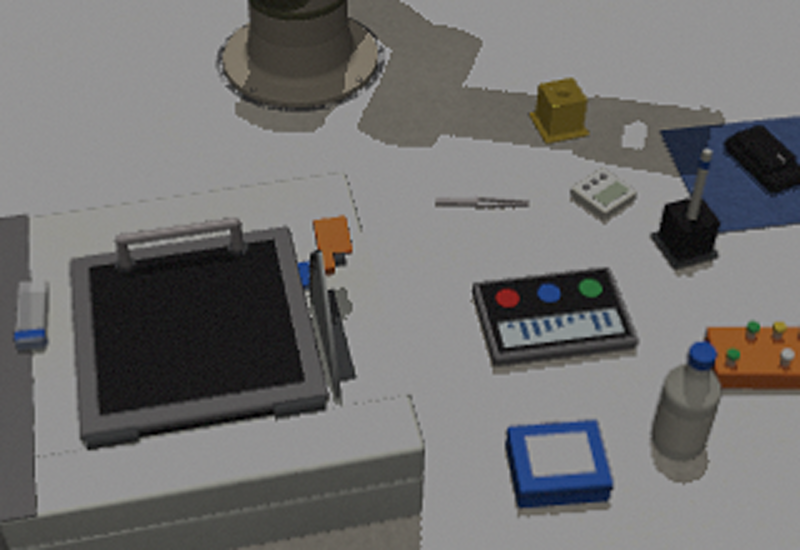

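View pics/t1.png

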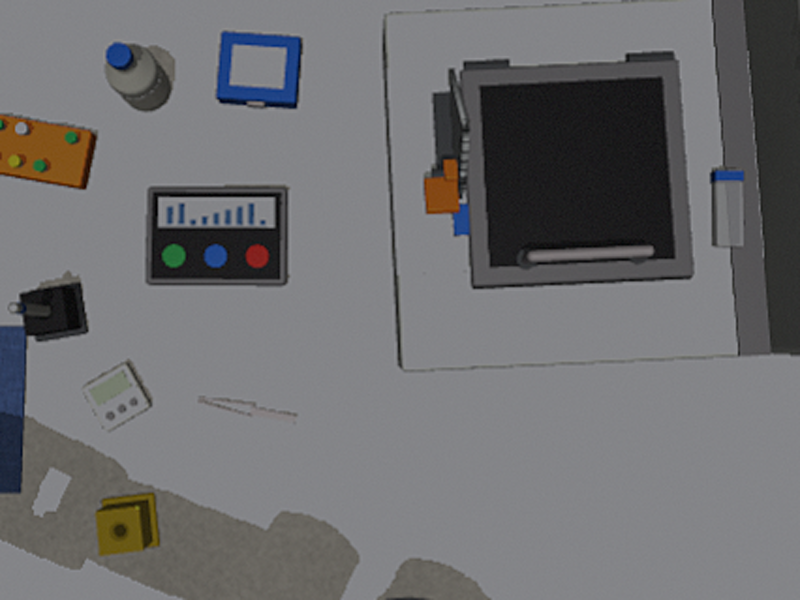

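The two views agree: black stand at the left with the stylus leaning slightly (scene crop 690,230), and keys in order green-blue-red from +y to −y (top crop 173/215/257, 255). The orange index sits at the cover's left (top crop 441,190), with the yellow decoy stand at (125,525). Next I measure positions by colour and depth.

```bash
python3 - <<'E'
from h import *
for c in('top','scene'):
    ci=cams.camera_info(c); z=np.load(f'pics/{c}.npz'); im,d=z['im'],z['d']
    hsv=cv2.cvtColor(im,cv2.COLOR_RGB2HSV); V,U=np.mgrid[:480,:640]
    P=pts(U,V,np.where(d>0,d,1),ci); ok=d>0
    H,S,Vv=hsv[...,0],hsv[...,1],hsv[...,2]
    print(c)
    def rep(n,m,ex=True):
        m=m&ok; Q=P[m]
        if len(Q): print(n,len(Q),'mean',np.round(Q.mean(0),1),'min',np.round(np.percentile(Q,3,axis=0)),'max',np.round(np.percentile(Q,97,axis=0)))
        return m
    con=(P[...,0]>500)&(P[...,0]<550)&(P[...,1]>150)&(P[...,1]<310)&(P[...,2]<45)
    for n,m in(('green',(H>45)&(H<85)),('blue',(H>100)&(H<130)),('red',(H<8)|(H>172))):
        m=rep(n,con&m&(S>120))
        v,u=np.nonzero(m); print('  ray@25',onplane((u.min()+u.max())/2,(v.min()+v.max())/2,25,ci)[:2].round(1))
    near=(P[...,0]>380)&(P[...,0]<540)&(P[...,1]>350)&(P[...,1]<490)
    rep('standtop',near&(abs(P[...,2]-60)<7)&(Vv<70))
    for lo,hi in((70,90),(90,110),(110,130),(130,150),(150,175)): rep(f'sty{lo}',near&(P[...,2]>lo)&(P[...,2]<hi))
    cov=(P[...,0]>450)&(P[...,0]<760)&(P[...,1]>-330)&(P[...,1]<20)
    o=rep('orange',cov&(H>3)&(H<20)&(S>150)&(P[...,2]>135))
    rep('bluep',cov&(H>100)&(H<130)&(S>120)&(P[...,1]>-80))
    b=rep('bar',cov&(P[...,2]>172)&(P[...,2]<196)&(S<60)&(P[...,1]<-60)&(P[...,1]>-290)&(P[...,0]<580))
    Q=P[b]; 
    if len(Q): 
        k=np.polyfit(Q[:,1],Q[:,0],1); print('bar slope dx/dy',k)
    m=cov&(abs(P[...,2]-142)<5)&(Vv<45)
    rep('coverblack',m); v,u=np.nonzero(m)
    m2=cv2.morphologyEx(m.astype(np.uint8),cv2.MORPH_OPEN,np.ones((3,3)))
    v,u=np.nonzero(m2); r=cv2.minAreaRect(np.stack([u,v],1).astype(np.float32)); bx=cv2.boxPoints(r)
    print('black corners',[onplane(a,b_,142,ci)[:2].round() for a,b_ in bx])
E
```

```text
top
green 133 mean [525.2 281.7  25.4] min [512. 269.  21.] max [539. 295.  30.]
  ray@25 [525.3 282. ]
blue 136 mean [525.4 231.8  25.2] min [512. 219.  21.] max [537. 244.  30.]
  ray@25 [525.7 232.4]
red 136 mean [525.7 181.8  25.2] min [513. 169.  21.] max [538. 194.  29.]
  ray@25 [526.1 181.7]
standtop 456 mean [457.3 421.1  60.3] min [434. 399.  55.] max [482. 446.  65.]
sty70 18 mean [457.6 420.5  80.4] min [453. 418.  73.] max [464. 424.  88.]
sty90 20 mean [457.6 420.8 100.1] min [452. 419.  90.] max [463. 424. 109.]
sty110 15 mean [458.2 420.2 120.8] min [454. 418. 114.] max [463. 423. 129.]
sty130 21 mean [458. 420. 141.] min [453. 418. 130.] max [463. 422. 149.]
sty150 33 mean [457.7 423.  158.2] min [453. 419. 151.] max [463. 428. 163.]
orange 399 mean [579.3 -26.9 210.3] min [557. -41. 203.] max [609. -10. 220.]
bluep 118 mean [557.7 -52.6 142.1] min [543. -60. 138.] max [574. -45. 146.]
bar 413 mean [ 518.5 -181.2  187.4] min [ 511. -243.  182.] max [ 525. -120.  192.]
bar slope dx/dy [-5.38147427e-02  5.08704390e+02]
coverblack 8131 mean [ 615.6 -175.   144. ] min [ 
[... 684 characters left out ...]
mean [461.8 424.1 119.8] min [456. 418. 110.] max [468. 430. 128.]
sty130 22 mean [462.  424.2 141.1] min [458. 419. 132.] max [466. 432. 149.]
sty150 19 mean [460.3 424.6 157.4] min [454. 419. 151.] max [466. 431. 162.]
orange 207 mean [581.5 -23.1 210.8] min [562. -38. 200.] max [611.  -7. 220.]
bluep 39 mean [559.1 -52.  142.3] min [542. -57. 138.] max [575. -47. 145.]
bar 253 mean [ 522.2 -179.8  185.8] min [ 515. -241.  175.] max [ 529. -116.  192.]
bar slope dx/dy [-5.73218596e-02  5.11856539e+02]
coverblack 4005 mean [ 621.1 -173.4  144.3] min [ 521. -267.  140.] max [711. -78. 147.]
black corners [array([ 519., -289.]), array([502., -75.]), array([702., -72.]), array([ 713., -264.])]
```

Call:
step_arm(plan="-5 0 0 -4 100; -10 -0.2 0 -8 100; -15 -0.3 0 -12 100; -20 -0.4 0 -13.74 100; -25 -0.5 0 -13.74 100; -30 -0.6 0 -13.74 100; -33 -0.6 0 -13.74 100; -34.6 -0.6 0 -13.74 100; -34.6 -0.6 0 -13.74 100; -34.6 -0.6 0 -13.74 100", grip_force=50)

```text
time_s: 2.0
eef_pos: [458.8, 422.2, 231.1]
ee_rot: [-0.0, -0.0, 1.0, -0.0]
force: [-0.5, -0.5, -0.5]
grip_width: 1.004
```

```bash
python3 - <<'E'
from h import *
s=readout.sense(); print(s['eef_pos'],s['ee_rot'],s['time_s'],s['force'])
im,d,ci=cap('wrist'); save('w1',im); np.savez('pics/w1',im=im,d=d); print(ci)
for t in('stylus','stand'):
    for r in spotter.regions_of('wrist',t)[:3]:
        P=cloud(r['pixels'],d,ci); print(t,r['conf'],r['extent'])
        for lo in range(50,170,15):
            Q=P[(P[:,2]>=lo)&(P[:,2]<lo+15)]
            if len(Q)>5: print(lo,len(Q),Q.mean(0).round(1),Q.min(0).round(),Q.max(0).round())
E
```

```text
[458.80910891 422.16152491 231.14814168] [-2.65851841e-04 -9.50005822e-06  9.99999965e-01 -1.27602432e-05] 2.0 [-0.54707249 -0.54313351 -0.51603691]
{'vfov': 58.867666734911516, 'cx': 317.01486815120376, 'cy': 242.28028113220404, 'k1': 0.006489794186909433, 'rvec': array([-2.08004242, -2.08107163, -0.27492339]), 'tvec': array([-422.07752552, -477.45237336,  258.20761465])}
stylus 0.71 [327.7, 235.7, 22.4, 57.7]
50 63 [455.5 427.3  57.6] [452. 421.  50.] [478. 437.  64.]
65 63 [453.7 426.9  72.5] [452. 422.  65.] [456. 433.  80.]
80 71 [453.6 426.7  87.6] [452. 422.  80.] [457. 433.  95.]
95 82 [453.5 426.8 102.6] [452. 422.  95.] [456. 433. 110.]
110 95 [453.5 426.9 117.6] [452. 421. 110.] [457. 433. 125.]
125 101 [453.4 426.6 132.2] [452. 421. 125.] [457. 433. 140.]
140 164 [453.5 426.9 147.7] [452. 421. 140.] [464. 433. 155.]
155 373 [457.2 426.9 158.5] [452. 421. 155.] [464. 433. 162.]
stand 0.95 [323.5, 208.0, 80.7, 89.6]
50 3662 [455.  426.8  59.3] [429. 398.  50.] [487. 455.  63.]
```

View pics/w1.png

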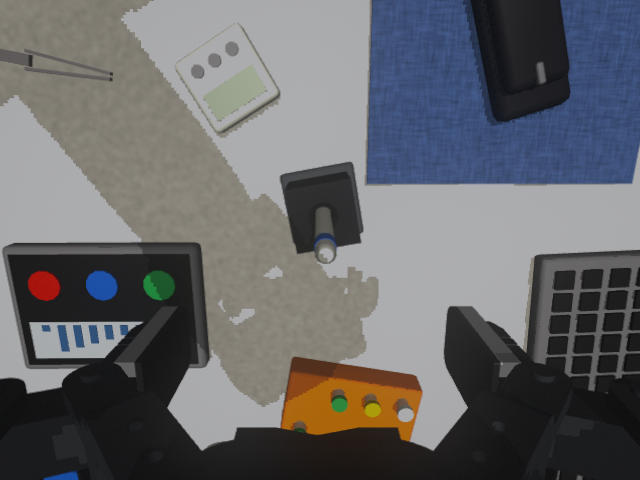

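The wrist view shows the stylus upright at (326,250), about 4 mm to +y of the finger centre, and the fingers are clear of everything. I'll descend and grip.

Call:
step_arm(plan="0 0.4 2 0 100; 0 0.4 5 0 100; 0 0.4 8 0 100; 0 0.4 11 0 100; 0 0.4 12.6 0 100; 0 0.4 12.6 0 100; 0 0.4 12.6 0 50; 0 0.4 12.6 0 0; 0 0.4 12.6 0 0; 0 0.4 12.6 0 0", grip_force=40)

```text
time_s: 3.15
eef_pos: [459.6, 426.2, 106.1]
ee_rot: [0.001, -0.0, 1.0, 0.0]
force: [0.1, 0.9, -0.8]
grip_width: 0.329
```

Call:
step_arm(plan="0 0 0 0 0; 0 0 0 0 0; 0 0 0 0 0; 0 0 0 0 0; 0 0 0 0 0")

```text
time_s: 3.65
eef_pos: [459.6, 426.1, 105.6]
ee_rot: [0.0, 0.0, 1.0, 0.0]
force: [-1.2, 0.7, 4.5]
grip_width: 0.127
```

Call:
step_arm(plan="0 0 -1 0 0; 0 0 -2 0 0; 0 0 -4 0 0; 0 0 -6 0 0; 0 0 -8 0 0; 0 0 -9 0 0; 0 0 -9 0 0; 0 0 -9 0 0")

```text
time_s: 4.45
eef_pos: [459.1, 425.8, 194.6]
ee_rot: [-0.0, 0.0, 1.0, -0.0]
force: [1.0, 0.5, -0.4]
grip_width: 0.13
```

```bash
python3 - <<'E'
from h import *
s=readout.sense(); print(s['eef_pos'],s['time_s'],s['force'],s['grip_width'])
z=np.load('pics/w1.npz'); im0,d0=z['im'],z['d']
ci0=dict(vfov=58.867666734911516,cx=317.01486815120376,cy=242.28028113220404,k1=0.00649,rvec=[-2.08004242,-2.08107163,-0.27492339],tvec=[-422.07752552,-477.45237336,258.20761465])
hsv=cv2.cvtColor(im0,cv2.COLOR_RGB2HSV);H,S=hsv[...,0],hsv[...,1]
V,U=np.mgrid[:480,:640]
for n,m,u0 in(('blue',(H>100)&(H<130),102),('green',(H>45)&(H<85),159),('red',(H<8)|(H>172),44)):
    m=m&(S>120)&(abs(V-285)<22)&(abs(U-u0)<22); v,u=np.nonzero(m)
    print(n,onplane((u.min()+u.max())/2,(v.min()+v.max())/2,25,ci0).round(1),cloud(m,d0,ci0).mean(0).round(1))
im,d,ci=cap('wrist'); save('w2',im)
for r in spotter.regions_of('wrist','stylus')[:1]:
    P=cloud(r['pixels'],d,ci); print(r['conf'],r['extent'])
    for lo in range(60,260,20):
        Q=P[(P[:,2]>=lo)&(P[:,2]<lo+20)]
        if len(Q)>5: print(lo,len(Q),np.median(Q,0).round(1),Q.min(0).round(),Q.max(0).round())
for r in spotter.regions_of('wrist','stand')[:1]:
    P=cloud(r['pixels'],d,ci); Q=P[abs(P[:,2]-60)<3]; print('stand',Q.mean(0).round(1),Q.min(0).round(1),Q.max(0).round(1))
for c in ('scene','top'):
  im,d,ci=cap(c); print(c,proj([s['eef_pos']-np.array([0,0,96])],ci)); save(c+'2',im)
  for r in spotter.regions_of(c,'stylus')[:2]:
    P=cloud(r['pixels'],d,ci); print(r['conf'],r['extent'],P[P[:,2].argsort()][[0,3,-3]].round(1))
E
```

```text
[459.14482177 425.7931591  194.57014253] 4.45 [ 0.95832738  0.45280307 -0.41579734] 0.1296605948191375
blue [526.1 235.1  25. ] [526.2 234.5  24.6]
green [526.1 284.2  25. ] [526.3 284.1  24.7]
red [526.1 184.9  25. ] [526.4 184.4  24.6]
0.62 [317.5, 329.6, 47.8, 183.5]
60 7 [479.5 417.7  60.3] [472. 418.  60.] [485. 433.  61.]
100 47 [454.7 426.5 104.4] [452. 423. 100.] [456. 429. 120.]
120 232 [452.8 426.  130.9] [452. 420. 120.] [457. 432. 140.]
140 307 [452.7 426.5 150.6] [451. 420. 140.] [457. 432. 160.]
160 434 [452.8 426.4 170.7] [451. 420. 160.] [457. 432. 180.]
180 589 [452.7 426.1 190.8] [451. 421. 180.] [456. 432. 200.]
200 855 [452.7 426.4 210.9] [451. 421. 200.] [457. 432. 220.]
220 1505 [452.5 426.1 232.4] [451. 419. 220.] [467. 433. 240.]
240 2046 [455.1 426.1 247. ] [451. 420. 240.] [463. 432. 250.]
stand [455.5 427.2  59.6] [429.4 398.2  57. ] [487.6 455.8  61.9]
scene [[438.35699834 226.26673211]]
0.68 [442.5, 218.9, 5.3, 20.7] [[276.1 513.9   1.1]
 [461.9 424.6 110.4]
 [459.7 423.8 182.4]]
0.28 [382.1, 336.2, 37.4, 33.9] [[793.7 183.9   2.5]
 [714.5 141.2   3.4]
 [778.5 225.6  43. ]]
top [[136.23937441 263.76638825]]
```

View pics/w2.png

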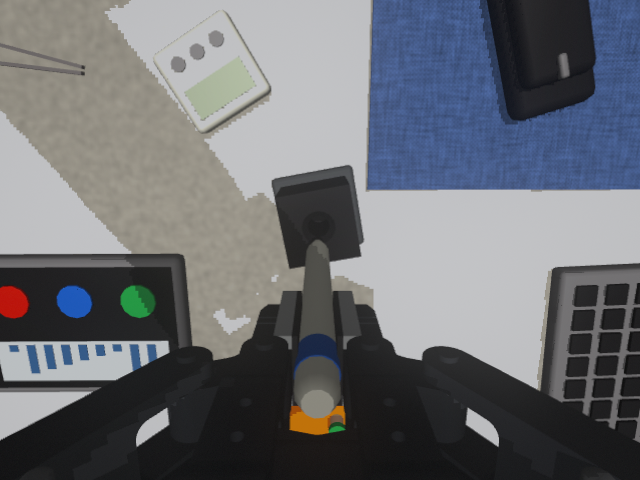

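The picture shows the stylus vertical in the hand and the empty hole at (318,225). All cameras put blue near (526,235) and green near (526,284). Next is a move above blue.

Call:
step_arm(plan="-1 -3 0 0 0; -2.5 -7 0 0 0; -4 -11 0 0 0; -5.5 -15 0 0 0; -6.5 -18 1 0 0; -6.8 -19.1 3 0 0; -6.8 -19.1 5 0 0; -6.8 -19.1 6.2 0 0; -6.8 -19.1 6.4 0 0; -6.8 -19.1 6.4 0 0")

```text
time_s: 5.8
eef_pos: [527.4, 235.4, 131.6]
ee_rot: [0.0, -0.0, 1.0, 0.0]
force: [0.7, 0.3, -0.6]
grip_width: 0.126
```

Call:
step_arm(plan="0 0 0.3 0 0; 0 0 0.5 0 0; 0 0 0.7 0 0; 0 0 0.8 0 0; 0 0 0.8 0 0; 0 0 0.8 0 0")

```text
time_s: 6.4
eef_pos: [527.4, 235.0, 123.4]
ee_rot: [0.0, -0.0, 1.0, 0.0]
force: [-0.5, -0.3, -0.0]
grip_width: 0.125
```

Call:
step_arm(plan="0 0 0.1 0 0; 0 0 0.2 0 0; 0 0 0.3 0 0; 0 0 0.35 0 0; 0 0 0.35 0 0")

```text
time_s: 6.9
eef_pos: [527.7, 235.0, 120.6]
ee_rot: [0.001, -0.0, 1.0, 0.0]
force: [-0.3, 0.1, 5.2]
grip_width: 0.131
```

Call:
step_arm(plan="0 0 0.03 0 0; 0 0 0.05 0 0; 0 0 0.05 0 0; 0 0 0.05 0 0")

```text
time_s: 7.3
eef_pos: [527.9, 235.1, 120.5]
ee_rot: [0.001, -0.0, 1.0, 0.0]
force: [-2.6, -0.5, 9.0]
grip_width: 0.125
```

Blue is touched (9 N, steady). Up, over to green, and down.

Call:
step_arm(plan="0 0 -0.5 0 0; 0 0 -1.5 0 0; 0 1 -1.5 0 0; 0 3 -1.5 0 0; 0 4.5 -1.5 0 0; 0 4.9 -1.5 0 0; 0 4.9 -1.2 0 0; 0 4.9 -0.7 0 0; 0 4.9 -0.3 0 0; 0 4.9 -0.3 0 0")

```text
time_s: 8.3
eef_pos: [527.2, 283.4, 121.4]
ee_rot: [-0.001, 0.0, 1.0, -0.0]
force: [-0.1, -0.2, -0.4]
grip_width: 0.127
```

Call:
step_arm(plan="0 0 0.1 0 0; 0 0 0.2 0 0; 0 0 0.3 0 0; 0 0 0.35 0 0; 0 0 0.35 0 0; 0 0 0.35 0 0; 0 0 0.35 0 0")

```text
time_s: 9.0
eef_pos: [528.0, 284.0, 120.5]
ee_rot: [0.001, -0.0, 1.0, 0.0]
force: [-2.1, -0.8, 9.1]
grip_width: 0.129
```

Green is touched (9 N). Now I'll carry the stylus back above the stand.

Call:
step_arm(plan="0 0 -1 0 0; 0 0 -4 0 0; 0 0 -7.4 0 0; 2 4 -7.4 0 0; 4 8 -7.4 0 0; 5.5 11 -7.4 0 0; 6.5 13.5 -7.4 0 0; 6.8 14.2 -7.4 0 0; 6.8 14.2 -7.4 0 0; 6.8 14.2 -7.4 0 0")

```text
time_s: 10.0
eef_pos: [459.9, 425.1, 192.9]
ee_rot: [0.0, 0.0, 1.0, -0.0]
force: [1.0, -0.3, -0.0]
grip_width: 0.127
```

```bash
python3 - <<'E'
from h import *
s=readout.sense(); print(s['eef_pos'],s['time_s'],s['force'],s['grip_width'])
im,d,ci=cap('wrist'); save('w3',im)
for r in spotter.regions_of('wrist','stylus')[:1]:
    P=cloud(r['pixels'],d,ci); print(r['conf'],r['extent'])
    for lo in range(80,260,20):
        Q=P[(P[:,2]>=lo)&(P[:,2]<lo+20)]
        if len(Q)>5: print(lo,len(Q),np.median(Q,0).round(1),Q.min(0).round(),Q.max(0).round())
g=cv2.cvtColor(im,cv2.COLOR_RGB2GRAY)[150:300,250:390]; print(proj([[458,426,60],[459,426,99]],ci))
save('w3c',cv2.resize(cv2.convertScaleAbs(im[150:330,240:400],alpha=2.2),(640,720//1),interpolation=cv2.INTER_CUBIC)[:600])
E
```

```text
[459.90465462 425.14058583 192.86758883] 10.0 [ 1.0220812  -0.26503297 -0.01202792] 0.1274067597415824
0.57 [317.9, 330.7, 48.7, 179.6]
100 50 [455.1 425.9 110.9] [453. 422. 100.] [457. 431. 120.]
120 236 [453.5 425.4 131. ] [452. 420. 120.] [457. 431. 140.]
140 308 [453.5 425.8 150.3] [452. 420. 140.] [457. 431. 160.]
160 437 [453.6 425.4 170.7] [452. 420. 160.] [457. 431. 180.]
180 610 [453.5 425.8 190.8] [452. 420. 180.] [457. 431. 200.]
200 906 [453.4 425.4 211.2] [452. 420. 200.] [457. 431. 220.]
220 1566 [453.3 425.7 232.2] [451. 419. 220.] [471. 432. 240.]
240 1899 [456.  425.5 245.6] [451. 419. 240.] [463. 431. 249.]
[[318.08652289 226.31991349]
 [318.18779503 243.25810272]]
```

View pics/w3c.png

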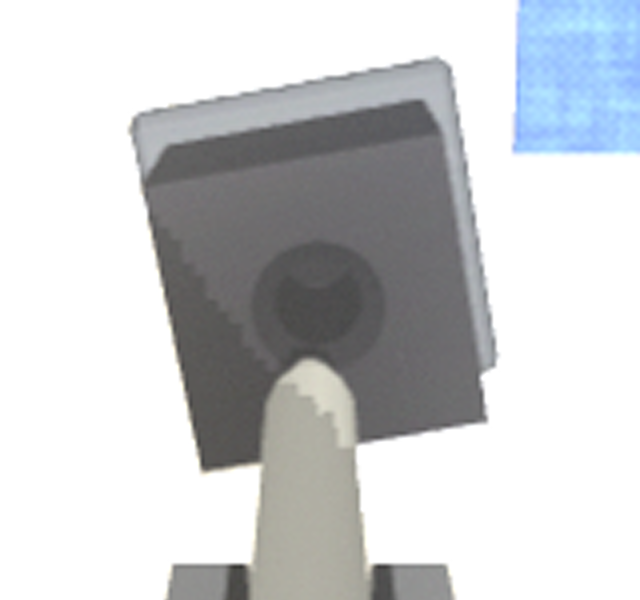

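The crop shows the hole centred at (319,305) and the tip just to its left and front. I'll shift 0.8 mm and lower.

Call:
step_arm(plan="0.08 0.08 0 0 0; 0.08 0.08 1 0 0; 0.08 0.08 2 0 0; 0.08 0.08 3 0 0; 0.08 0.08 4 0 0; 0.08 0.08 4.6 0 0; 0.08 0.08 5.2 0 0; 0.08 0.08 5.2 0 0")

```text
time_s: 10.9
eef_pos: [458.3, 426.6, 139.9]
ee_rot: [-0.001, -0.0, 1.0, -0.0]
force: [-0.3, 0.3, -0.6]
grip_width: 0.126
```

Entered with no force. I'll lower on to just above the seat.

Call:
step_arm(plan="0 0 0.7 0 0; 0 0 1.5 0 0; 0 0 2.2 0 0; 0 0 2.8 0 0; 0 0 3.2 0 0; 0 0 3.35 0 0; 0 0 3.35 0 0")

```text
time_s: 11.6
eef_pos: [458.6, 426.8, 107.2]
ee_rot: [-0.0, -0.0, 1.0, -0.0]
force: [-1.5, -0.2, -0.6]
grip_width: 0.132
```

Call:
step_arm(plan="0 0 0.1 0 0; 0 0 0.1 0 20; 0 0 0.1 0 35; 0 0 0.1 0 60; 0 0 0.1 0 100; 0 0 0.1 0 100; 0 0 0.1 0 100; 0 0 0.1 0 100; 0 0 0.1 0 100; 0 0 0.1 0 100")

```text
time_s: 12.6
eef_pos: [458.6, 426.8, 106.3]
ee_rot: [0.0, -0.0, 1.0, -0.0]
force: [0.5, -0.1, -0.1]
grip_width: 1.0
```

Call:
step_arm(plan="0 0 -2 0 100; 0 0 -5 0 100; 0 0 -9 0 100; 0 0 -13 0 100; 0 0 -17 0 100; 0 0 -17 0 100")

```text
time_s: 13.2
eef_pos: [459.8, 427.6, 282.5]
ee_rot: [0.004, -0.0, 1.0, 0.003]
force: [-0.4, -0.1, 0.4]
grip_width: 0.997
```

```bash
python3 - <<'E'
from h import *
s=readout.sense(); print(s['eef_pos'],s['time_s'],s['force'],s['grip_width'],s['joints'])
im,d,ci=cap('wrist'); save('w4',im)
for r in spotter.regions_of('wrist','stylus')[:1]:
    P=cloud(r['pixels'],d,ci); print(r['conf'],r['extent'])
    for lo in range(60,180,20):
        Q=P[(P[:,2]>=lo)&(P[:,2]<lo+20)]
        if len(Q)>5: print(lo,len(Q),np.median(Q,0).round(1),Q.min(0).round(1),Q.max(0).round(1))
E
```

```text
[459.75126303 427.5988989  282.46471075] 13.2 [-0.4213865  -0.07931359  0.37768889] 0.9973896425616607 [ 5.62874144e-01  5.18279063e-01  1.06714463e+00 -4.04145085e-06
  1.54564730e+00 -1.00802232e+00]
0.71 [315.1, 216.0, 24.3, 43.0]
60 56 [452.6 427.2  70.4] [451.6 419.4  60. ] [472.9 433.1  79.9]
80 62 [452.5 427.2  90.6] [451.5 421.6  81. ] [456.1 432.9  99.9]
100 73 [452.3 427.2 111.5] [451.4 421.8 100.3] [455.8 432.6 119.8]
120 73 [452.2 427.2 129.9] [451.2 421.5 121.6] [456.2 433.4 139.9]
140 318 [454.8 427.2 157.2] [450.8 421.1 140.5] [462.8 433.3 160. ]
160 37 [456.8 426.6 160.4] [453.6 423.4 160. ] [460.8 430.4 161. ]
```

The stylus stands upright (top at 160 mm, axis vertical within about 1 mm). Now to the cover handle.

Call:
step_arm(plan="0 -4 0 0 100; 0 -9 0 0 100; 0 -14 0 0 100; 0 -19 0 0 100; 0 -24 0 0 100; 0 -29 0 0 100; 0 -34 0 0 100; -1 -39 0 0 100; -2 -44 0 0 100; -3 -48 0 0 100")

```text
time_s: 14.3
eef_pos: [488.0, -55.5, 274.9]
ee_rot: [-0.001, 0.001, 1.0, 0.0]
force: [0.7, -0.1, -0.3]
grip_width: 1.0
```

Call:
step_arm(plan="-1 -4 0 8 100; -2 -8 0 16 100; -3 -12.8 0 24 100; -3 -12.8 0 32 100; -3 -12.8 0 40 100; -3 -12.8 0 48 100; -3 -12.8 0 56 100; -3 -12.8 0 64 100; -3 -12.8 0 72 100; -3 -12.8 0 80 100")

```text
time_s: 15.3
eef_pos: [518.1, -181.0, 274.6]
ee_rot: [-0.002, 0.645, 0.764, -0.0]
force: [-0.0, 0.5, -0.1]
grip_width: 1.001
```

```bash
python3 - <<'E'
from h import *
s=readout.sense(); print(s['eef_pos'],s['ee_rot'],s['time_s'],s['force'],s['joints'])
im,d,ci=cap('wrist'); save('w5',im); np.savez('pics/w5',im=im,d=d,**{k:ci[k] for k in ci})
hsv=cv2.cvtColor(im,cv2.COLOR_RGB2HSV); V,U=np.mgrid[:480,:640]
P=pts(U,V,np.where(d>0,d,1),ci); H,S,Vv=[hsv[...,i] for i in range(3)]; ok=d>0
def rep(n,m):
    Q=P[m&ok]
    if len(Q): print(n,len(Q),Q.mean(0).round(1),np.percentile(Q,2,axis=0).round(1),np.percentile(Q,98,axis=0).round(1))
    return Q
C=(P[...,0]>450)&(P[...,0]<760)&(P[...,1]>-330)&(P[...,1]<20)
rep('orange',C&(H>3)&(H<20)&(S>150)&(P[...,2]>135)); rep('blue',C&(H>100)&(H<130)&(S>120)&(P[...,1]>-80)&(P[...,2]>125))
Q=rep('bar',C&(P[...,2]>165)&(P[...,2]<196)&(P[...,1]<-90)&(P[...,0]<570))
if len(Q): print(np.polyfit(Q[:,1],Q[:,0],1))
E
```

```text
[ 518.12792208 -180.96422085  274.55036312] [-1.54400661e-03  6.45003403e-01  7.64178102e-01 -2.33439119e-04] 15.3 [-0.00579732  0.5020495  -0.08822423] [-5.49550136e-01  3.41294066e-01  1.34624938e+00  4.47801945e-06
  1.45717232e+00 -7.18289446e-01]
orange 2 [597.  -39.8 185.1] [597.  -39.9 184.7] [597.1 -39.7 185.6]
blue 1656 [559.5 -49.9 139.4] [543.8 -58.  137.9] [575.2 -42.  141.1]
bar 4608 [ 518.9 -174.   186.3] [ 511.5 -239.   182.6] [ 526.6 -116.8  188.5]
[-5.61629662e-02  5.09125822e+02]
```

View pics/w5.png

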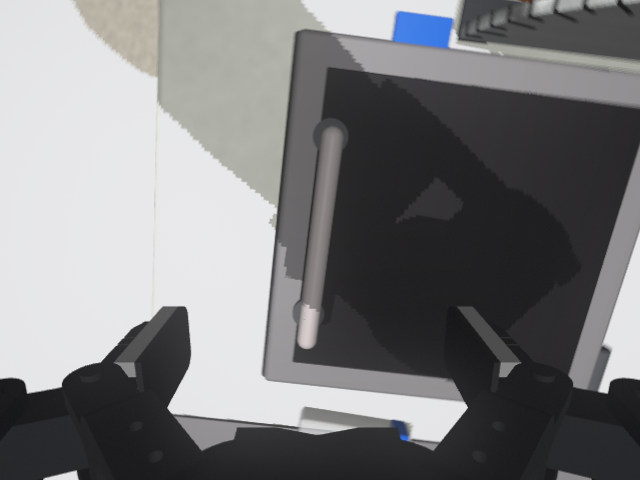

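The wrist view shows the bar clearly from (330,135) to (307,340): middle about (519,−178), top at 188 mm, as expected for a bar centre at 182. The blue fin is at (422,28). Next is the index angle from the stored clouds.

```bash
cat >> h.py <<'E'
th=0.056; X=np.array([np.cos(th),np.sin(th)]); Y=np.array([-np.sin(th),np.cos(th)]); HG=np.array([733.6,-166.,130.])
def local(P):
    q=P-HG; return np.stack([q[:,:2]@X,q[:,:2]@Y,q[:,2]],-1)
def masks(im,d,ci):
    hsv=cv2.cvtColor(im,cv2.COLOR_RGB2HSV); V,U=np.mgrid[:480,:640]
    P=pts(U,V,np.where(d>0,d,1),ci); H,S=hsv[...,0],hsv[...,1]
    C=(d>0)&(P[...,0]>450)&(P[...,0]<760)&(P[...,1]>-120)&(P[...,1]<20)&(P[...,2]>132)
    return P,C&(H>3)&(H<20)&(S>140),C&(H>100)&(H<130)&(S>110)
E
python3 - <<'E'
from h import *
for c in('top','scene'):
    z=np.load(f'pics/{c}.npz'); ci=cams.camera_info(c); P,o,b=masks(z['im'],z['d'],ci)
    for n,m in(('orange',o),('blue',b)):
        m=m&(cv2.erode(m.astype(np.uint8),np.ones((3,3)))>0) if c=='top' else m
        L=local(P[m]); print(c,n,len(L),L.mean(0).round(1),np.percentile(L,3,axis=0).round(1),np.percentile(L,97,axis=0).round(1))
        if n=='orange':
            for lo in range(-70+190,180,8):
                Q=L[(L[:,1]>=lo)&(L[:,1]<lo+8)]
                if len(Q)>5: print('  y',lo,len(Q),Q.mean(0).round(1))
            Q=L[L[:,1]>130]; k=np.polyfit(Q[:,0],Q[:,2],1); r=Q[:,2]-np.polyval(k,Q[:,0]); Q=Q[abs(r)<6]
            k=np.polyfit(Q[:,0],Q[:,2],1); print('plane slope angle',np.arctan(-k[0]),'centre',((Q.max(0)+Q.min(0))/2).round(1))
            for t in(.35,.4,.45,.5,.55,.6,.65):
                a=np.array([np.cos(t)*Q[:,0]-np.sin(t)*Q[:,2],np.sin(t)*Q[:,0]+np.cos(t)*Q[:,2]]); print(t,np.percentile(a,[3,50,97],axis=1).round(1).tolist())
E
```

```text
top orange 277 [-146.5  147.6   81.6] [-167.1  134.8   74.3] [-119.4  163.3   90.1]
  y 128 19 [-130.9  135.    78.4]
  y 136 96 [-141.5  140.    80.7]
  y 144 69 [-151.   147.7   82.3]
  y 152 62 [-151.2  155.8   82.4]
  y 160 31 [-152.5  162.2   83.2]
plane slope angle 0.2848512516802112 centre [-142.4  148.8   82. ]
0.35 [[-187.2, 22.8], [-164.3, 26.0], [-138.9, 31.9]]
0.4 [[-188.2, 14.1], [-165.4, 17.4], [-140.2, 24.7]]
0.45 [[-188.7, 5.2], [-166.0, 9.0], [-141.1, 17.4]]
0.5 [[-188.9, -3.9], [-166.2, 0.5], [-141.7, 9.9]]
0.55 [[-188.5, -13.3], [-166.0, -8.1], [-141.9, 2.8]]
0.6 [[-187.7, -22.7], [-165.5, -16.4], [-141.8, -4.5]]
0.65 [[-186.5, -32.1], [-164.5, -24.6], [-141.3, -11.6]]
top blue 61 [-171.4  122.7   10.5] [-182.2  117.6    8. ] [-157.3  128.9   13.2]
scene orange 209 [-143.6  151.1   80.8] [-163.3  137.    70.5] [-114.7  167.7   90.1]
  y 136 58 [-138.8  140.5   80. ]
  y 144 54 [-141.1  147.6   80.4]
  y 152 43 [-148.4  156.1   82.2]
  y 160 44 [-147.5  164.    80.9]
plane slope angle 0.30436872711785645 centre [-139.6  152.4   79.3]
0.35 [[-183.9, 22.0], [-164.7, 26.3], [-133.1, 31.9]]
0.4 [[-185.1, 13.7], [-165.8, 18.0], [-134.2, 24.7]]
0.45 [[-185.8, 4.7], [-166.6, 9.6], [-135.0, 17.4]]
0.5 [[-186.1, -4.0], [-167.0, 1.2], [-135.4, 10.5]]
0.55 [[-185.9, -13.1], [-166.9, -7.2], [-135.4, 3.8]]
0.6 [[-185.2, -21.6], [-166.3, -15.5], [-135.4, -3.1]]
0.65 [[-184.1, -30.3], [-165.2, -23.9], [-135.0, -10.4]]
scene blue 41 [-167.7  123.5   12.1] [-185.1  118.2    6.8] [-152.5  129.3   15.4]
```

```bash
python3 - <<'E'
import cv2
a=cv2.imread('pics/scene2.png');b=cv2.imread('pics/top2.png')
A=cv2.resize(a[225:315,260:320],(400,600),interpolation=cv2.INTER_CUBIC)
B=cv2.resize(b[160:235,335:385],(400,600),interpolation=cv2.INTER_CUBIC)
cv2.imwrite('pics/ix.png',cv2.convertScaleAbs(cv2.hconcat([A,B]),alpha=1.6))
E
```

```text
(no output)
```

View pics/ix.png

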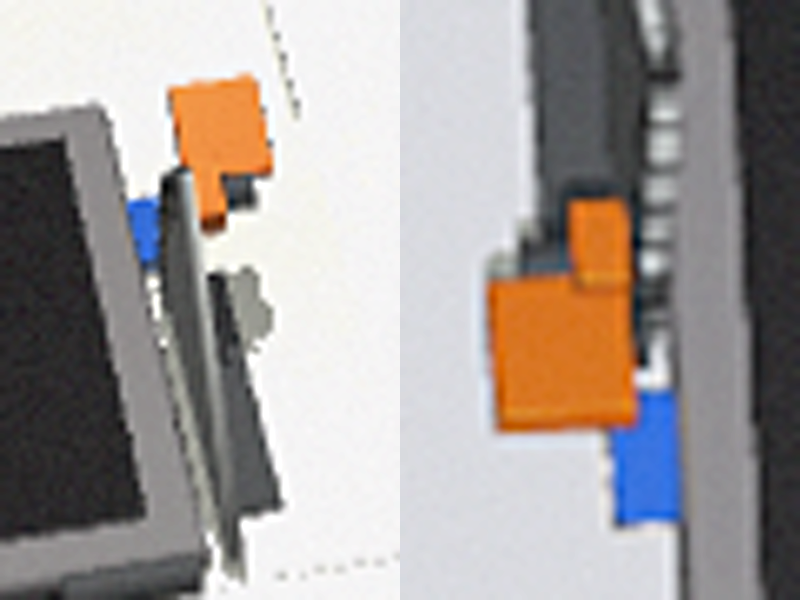

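The crop shows the orange tab beside the cover, with its top face facing up and robot-ward. Both cameras put the index at about 0.43–0.44 rad. Now I grip the bar.

Call:
step_arm(plan="0.28 0.13 0 6.8 100; 0.28 0.13 3 6.8 100; 0.28 0.13 6 6.8 100; 0.28 0.13 9 6.8 100; 0.28 0.13 11.2 6.8 100; 0.28 0.13 11.2 6.8 100; 0.28 0.13 11.2 6.8 100")

```text
time_s: 16.05
eef_pos: [519.3, -178.2, 164.3]
ee_rot: [-0.0, 0.687, 0.727, -0.0]
force: [-0.6, 0.7, -0.6]
grip_width: 1.005
```

Call:
step_arm(plan="0 0 0 0 40; 0 0 0 0 0; 0 0 0 0 0; 0 0 0 0 0; 0 0 0 0 0; 0 0 0 0 0; 0 0 0 0 0; 0 0 0 0 0", grip_force=40)

```text
time_s: 16.85
eef_pos: [518.4, -178.3, 164.5]
ee_rot: [-0.001, 0.687, 0.727, -0.001]
force: [-7.0, 0.5, 4.4]
grip_width: 0.119
```

Call:
step_arm(plan="0 0.13 -0.5 0 0; 0 0.3 -1.05 0 0; 0 0.6 -2.1 0 0; 0 1.0 -3.15 0 0; 0 1.45 -4.15 0 0; 0 1.45 -4.15 0 0; 0 1.45 -4.15 0 0", grip_force=60)

```text
time_s: 17.55
eef_pos: [531.9, -177.5, 204.9]
ee_rot: [-0.003, 0.687, 0.727, -0.002]
force: [-10.9, -2.7, -3.0]
grip_width: 0.119
```

```bash
cat >> h.py <<'E'
def angles():
    for c in('top','scene'):
        im,d,ci=cap(c); save(f'{c}_{readout.sense()["time_s"]:.2f}',im); P,o,b=masks(im,d,ci)
        for n,m in(('orange',o),('blue',b)):
            L=local(P[m]); L=L[(L[:,1]>144) if n=='orange' else (L[:,1]<131)]
            if len(L)<4: print(c,n,len(L)); continue
            med=np.median(L,0); k=11. if n=='orange' else 10.
            r=np.hypot(med[0],med[2]); print(c,n,len(L),med.round(1),'angle',round(np.arctan2(med[2],-med[0])-np.arcsin(k/r),3))
E
python3 - <<'E'
from h import *
s=readout.sense(); print(s['eef_pos'],s['time_s'],s['force'],s['wrist_torque'],s['grip_width']); angles()
E
```

```text
[ 531.85109918 -177.51362301  204.93175856] 17.55 [-10.85734892  -2.67807807  -2.97054258] [-0.34189796  1.92899448 -0.07240381] 0.1192942954019029
top orange 233 [-150.5  154.4   82.2] angle 0.436
top blue 119 [-166.2  122.1   42.5] angle 0.192
scene orange 146 [-146.3  155.9   80.9] angle 0.439
scene blue 48 [-163.2  124.2   44. ] angle 0.204
```

The cover is at about 0.195 rad and both cameras put the index at about 0.437. I continue along the arc.

Call:
step_arm(plan="0 0.45 -1.0 0 0; 0 0.95 -1.95 0 0; 0 1.4 -2.75 0 0; 0 1.9 -3.45 0 0; 0 2.2 -3.9 0 0; 0 2.5 -4.3 0 0; 0 2.5 -4.3 0 0; 0 2.5 -4.3 0 0")

```text
time_s: 18.45
eef_pos: [556.7, -176.1, 248.0]
ee_rot: [-0.003, 0.687, 0.726, -0.002]
force: [-12.2, -1.3, -1.3]
grip_width: 0.116
```

```bash
python3 - <<'E'
from h import *
s=readout.sense(); print(s['eef_pos'],s['time_s'],s['force'],s['wrist_torque'],s['grip_width']); angles()
E
```

```text
[ 556.71225689 -176.14438822  247.97779526] 18.45 [-12.201922    -1.34135902  -1.32444031] [-0.22921638  2.164042    0.07296778] 0.11645298412345698
top orange 233 [-150.5  154.3   81.9] angle 0.434
top blue 140 [-152.9  123.2   77.7] angle 0.412
scene orange 147 [-145.7  155.6   81.3] angle 0.443
scene blue 59 [-150.5  124.6   78.6] angle 0.422
```

The pointer is about 0.02 rad (3.5 mm) short, so one small nudge.

Call:
step_arm(plan="0 0.12 -0.15 0 0; 0 0.25 -0.3 0 0; 0 0.25 -0.3 0 0; 0 0.25 -0.3 0 0; 0 0.25 -0.3 0 0; 0 0.25 -0.3 0 0; 0 0.25 -0.3 0 0")

```text
time_s: 19.25
eef_pos: [558.9, -176.0, 250.9]
ee_rot: [-0.003, 0.687, 0.726, -0.002]
force: [-14.4, -0.2, -1.9]
grip_width: 0.117
```

```bash
python3 - <<'E'
from h import *
s=readout.sense(); print(s['eef_pos'],s['time_s'],s['force'],s['grip_width']); angles()
import glob,os
a,b=[cv2.imread(max(glob.glob(f'pics/{c}_*.png'),key=os.path.getmtime)) for c in('scene','top')]
A=cv2.resize(a[215:305,255:315],(400,600),interpolation=cv2.INTER_CUBIC)
B=cv2.resize(b[160:235,335:385],(400,600),interpolation=cv2.INTER_CUBIC)
cv2.imwrite('pics/ix2.png',cv2.convertScaleAbs(cv2.hconcat([A,B]),alpha=1.6))
im,d,ci=cap('scene')
for r in spotter.regions_of('scene','stylus')[:1]: print('stylus',r['extent'],r['conf'],np.median(cloud(r['pixels'],d,ci),0))
E
```

```text
[ 558.9458402  -176.02232694  250.93109458] 19.25 [-14.36565819  -0.1619002   -1.86630127] 0.11748472203496906
top orange 229 [-150.7  154.5   82.1] angle 0.435
top blue 140 [-151.2  123.3   80.3] angle 0.43
scene orange 147 [-146.   155.6   81.4] angle 0.443
scene blue 60 [-150.1  124.    80.2] angle 0.432
stylus [439.9, 223.0, 4.9, 17.8] 0.56 [461.52437103 424.38218079 120.9086638 ]
```

View pics/ix2.png

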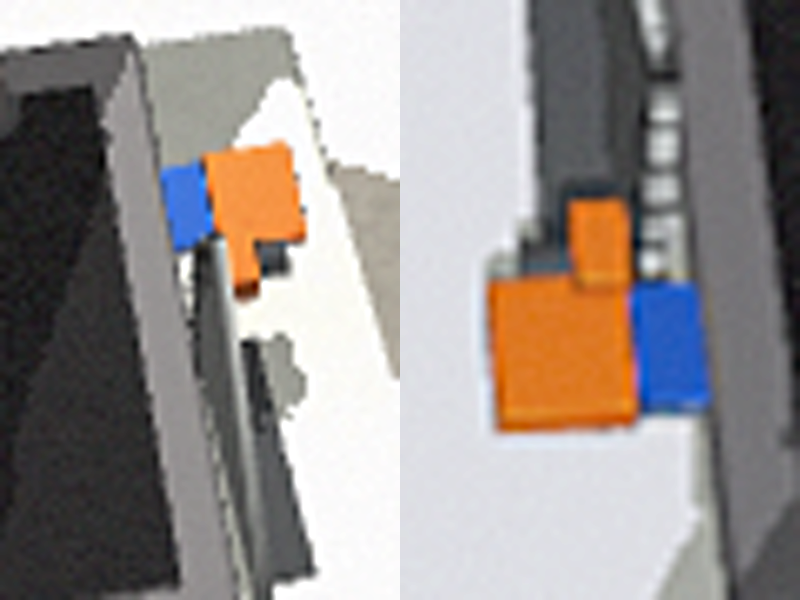

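The picture shows the blue pointer side by side with the orange tab in both views (scene 187,205 against 255,190; top 672,345 against 562,350). The angles agree within 0.01 rad and the stylus is still in its stand. I'm handing in.

```bash
python3 - <<'E'
from h import *
print(workorder.finish_job()); s=readout.sense(); print(s['time_s'],s['eef_pos'])
E
```

```text
the job is handed in; nothing more can be done
None
the job is handed in; nothing more can be done
```

The job is done and handed in at about 19.5 s; the hand-in gives no verdict, so this rests on my own checks.

- **Keys:** I tapped blue and then green with the stylus tip, each at about 9 N, in the hold positions for those keys. The stylus stayed at least 25 mm clear of the red key's edge.
- **Stylus:** I stood it back in its stand before touching the cover. A wrist view afterwards showed it vertical with its top at 160 mm, the height it should have when seated. The last scene picture still found it there.
- **Cover:** I lifted it by the bow handle, gripping with 60 N, and I am still holding it. The pointer reads 0.430 and 0.432 rad in the top and scene cameras, and the index 0.435 and 0.443. The pointer is therefore about 1–2 mm short of the index, against the 10 mm allowed, and it never went past it.

**Disagreements and gaps:**
- The two cameras and the wrist view differed by 2–6 mm on the stylus and key positions, so I used the wrist view.
- The arm feels a steady sideways push of about 14 N at the handle, which is harmless.
- I did not re-measure the bystanders at the end. I felt no unexpected contact on the way.

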